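# Pack and shut the watchmaker's instrument case

### The job

Pack the square brass tin and the round steel jar upright, side by side, into the well of the open grey case. Then, with the cover still open, turn the quarter-turn stud on the case's ledge until its bar lines up with the slot in the cover. Then swing the sprung cover fully shut, so that the bar comes through the slot, and finish while still holding the cover pressed home on the case with the fingers; leave the other things on the bench alone.

Things in the scene. Friction and masses are not known exactly. Their poses are not given: they have to be found in the camera images.
- case: Grey painted instrument case, fixed to the bench; its place and yaw vary. Origin: under the middle of its well, at bench height; x along the hinge, y towards the hinge, z up. On its -y side is a ledge, 112 mm along x, from y = -37 to -79 mm, top 30 mm above the bench, which carries the stud.
- well (a point): Middle of the floor of the case's well, 5 mm above the bench, axes as the case's. The well is open at the top, 102 mm (x) by 52 mm (y), rim 30 mm above the bench; end walls and hinge wall 5 mm thick, the -y wall 11 mm. Tin and jar, 46 mm each, fill it in a row along x, either way round.
- tin: Square brass tin, 46 x 46 x 48 mm high, about 0.16 kg, loose, standing on the bench; sides parallel to its x and y; the lowest 4 mm of its foot is 3.5 mm narrower all round. Origin: centre of its underside. Standing in the well it reaches 53 mm above the bench, 23 mm over the rim.
- jar: Round steel jar with a closed flat top, 46 mm diameter, 48 mm high, about 0.16 kg, loose, standing on the bench, with a 4 mm bevel at its foot. Origin: centre of its underside.
- stud (a joint): Turn of the quarter-turn stud about the vertical, rad, anticlockwise from above positive. 0: its bar lies along the case's x, in line with the cover's slot; 1.57: across it. Starts at 0.8 to 1.45, turns from -0.6 to 1.6, no catch at 0, stays where left (friction 0.04 N m). More than about 0.4 from 0, the bar meets the cover and keeps it from shutting.
- stud_bar (a point): Middle of the stud's steel bar, on its turning axis, at x = 0, y = -58 mm of the case, 45 mm above the bench. The bar is 36 mm long, 10 mm wide and 12 mm high, from 39 to 51 mm above the bench, 9 mm clear of the ledge, on a 12 mm thick post. The point's x runs along the bar.
- lid (a joint): Opening of the aluminium cover, rad: 0 shut on the case, 2.25 fully open (129 degrees, leaning back), where a spring holds it against a stop at the start. The spring always drives it open (0.5 N m when shut, less 0.1 N m from its own weight), so about 4 to 5 N on the flange or 8 N on the top panel keeps it shut; let go, it opens. Damped (0.08 N m s/rad).
- lid_hinge (a point): Middle of the hinge line, which runs along the case's x at y = +33 mm of the case, 31 mm above the bench. The point's frame turns with the cover and is parallel to the case's when shut. In it the cover is a hollow cap, open underneath, 112 mm along x, y = -2 to -70 mm, z = 0 to 34 mm, walls and top panel 4 mm thick. Shut, it stands 65 mm above the bench.
- lid_slot (a point): Centre of the slot, 44 mm (x) by 22 mm (y), in the cover's flange, 92 mm from the hinge line, at the flange's underside. The flange is 112 mm along x (a 34 mm wide tab each side of the slot), 4 mm thick, from 69 to 112 mm from the hinge line. When shut the flange lies on the ledge and the stud's bar stands up through the slot. The point's x runs along the slot.
- lid_tab (a point): Point on the outer (upper when shut) face of the flange, beside the slot, at x = -40 mm of the case, 96 mm from the hinge line: a clear place to push the cover over and press it shut. The opposite tab (x = +40 mm) serves as well. The point's z is the outward normal of the flange (straight up when shut).
- driver_stand: Round wooden stand with upright screwdrivers, 84 mm diameter, 92 mm high, loose; to be left alone. Origin: centre of its underside.
- glass_dome: Glass dust dome with a knob, 100 mm diameter, 88 mm high, loose; to be left alone. Origin: centre of its underside.
- punch_block: Wooden block of upright steel punches, 70 x 150 mm, about 100 mm high over the points, loose; to be left alone. Origin: centre of its underside.
Not all that is in view belongs to the job. Of the things that look like the tin, take the one that is nearest to the robot's base at the start.

How it is judged:
By the outcome, as a careful person would: the job done as asked, in the order asked, and still so for the second after the job is handed in, while the arm keeps its last pose, push and grip.
It also fails if it takes over 72 s, if anything falls off the work surface, if the arm or the gripper's body presses on something with over 40 N, if the wrist force passes 120 N, or if a joint passes its speed limit or range.

### The arm

A 6-joint arm with a two-finger parallel gripper is mounted at the origin on the work surface. World frame = base frame: x ahead of the robot, y to its left, z up, the work surface at z = 0. Lengths are in m, angles in rad, forces in N, time in s.
With the tool pointing down it reaches from about 0.375 to 0.975 m from the base axis. Payload 3.8 kg.
Tool frame: the origin (TCP) lies at the very end of the fingers, on their centre line; the grasp point (between the pads) lies 19 mm behind it; z points along the fingers, y is the direction in which the jaws open and shut (so a half turn about z gives the same grasp; the last joint's range is limited). The gripper opens to 85 mm and grips with 20 to 120 N. Pads are 22 mm wide; open, the fingers measure 114 mm over their backs; the gripper's body (76 mm by 85 mm) begins 54 mm behind the grasp point. The pads swing forward as they close: fully open they stand 13 mm farther back than shut.
Start: joints at [-1.347, 0.264, 1.604, -0, 1.274, -0.037], TCP at [0.174, -0.652, 0.231] pointing down, gripper open.
Joint ranges: [-2.63, 2.63], [-0.94, 2.18], [0.31, 2.57], [-1.31, 4.45], [0, 2.66], [-2.55, 2.55]. Speed limits (rad/s): [2.57, 2.57, 3.14, 3.14, 3.14, 3.14].

### API

Orientations are given as a rotation vector (axis times angle).
In Python, from workcell import status, read_camera, camera_info, order gives the robot as it stands.
- The arm moves only by the tool move_arm, never from a script. Its argument "deltas" is a list of rows, each a list of 3 entries, a list of its own where there are three numbers: the turn, a rotation vector about the world's x, y, z as a fraction of full scale, then the shift along the world's x, y, z as a fraction of full scale, then the closure, from -1 (fully open) to 1 (shut), so that 0 is half open. A call has 1 to 20 rows; each row is the pose to reach, as a shift and turn from the pose commanded when the call began; what a row does not reach only later rows make up. Full scale, the value 1, is 0.1 m for a shift and pi/2 rad for a turn. A row lasts 1/8 s, in which the tool goes at most 62.5 mm and 10.7 degrees, less where a joint would pass 70% of its speed; a pose out of reach is approached as far as the arm can. A call with a number of a shift or a turn outside -1 to 1 is refused whole. A call with a gripper value outside its range is refused whole. The fingers move at their own pace and stop on an object; "grip_force" is the grip in N (left out, the last holds). Time passes only in rows, so rows that repeat a pose let the fingers close. It gives the time, the measured TCP pose, the force and the opening at its end, in the units of the state.
- status.read_state(): the state, without advancing time (a new reading comes with each control period).
- read_camera(name): name is "side" or "top" or "wrist"; returns (picture, depth): 400x640x3 uint8, red, green, blue; 400x640 float32, m along the optical axis (not along the pixel's ray), 0 where there is no reading.
- camera_info(name): a dict with "K" (3x3 intrinsics, pixels), "D" ([k1, k2, p1, p2, k3] as OpenCV has them; the pictures are not rectified), "R" (3x3) and "t" (3): a world point X has camera coordinates R X + t. Camera axes: x right, y down, z forward; pixel columns grow to the right and rows downward; lengths in m; the calibration is good to about 2 mm. A picture is of the moment at which its call begins: read the wrist's pose just before it. camera_info takes no time and is no camera call; for the wrist camera it gives the pose at the moment of the call.
- order.finish_job(): hands the job in, once; it reports no verdict.
The state is a dict: "time": time; "q": joint angles; "joint_vel": joint speeds; "joint_torque": joint torques, N m; "tool_pos": TCP position; "tcp_rot": TCP orientation; "wrist_force": force on the tool from outside, world axes, zero at the start; "torque": the same for the moment, N m; "width": opening from 0.0 (shut) to 1.0 (fully open).
Only numpy, scipy, OpenCV 4.12 (cv2) and the standard library are available. Lean on these libraries where they do the work, as an engineer would, in place of code of your own. Each camera call takes 0.05 s, during which the arm holds its last target. There are 200 camera calls.

## Working session

There is one attempt and no reset: what is moved stays moved. The work goes in short steps, Python scripts to look and compute and a tool call to move; the robot and the scene stay as the last step left them, time stands still between calls to the robot, and variables do not carry over. Pictures are saved under pics/ and viewed, about 8 in all and at most 12, crops included, and the job is handed in when it is done.

Besides the shell and the picture viewer there is one more tool, called after "Request:" in YAML: its name, and indented under it one key for each argument. move_arm: Moves the arm, as the interface text tells. Its arguments: {"type":"object","properties":{"deltas":{"type":"array","items":{"type":"array"}},"grip_force":{"type":"number"}},"required":["deltas"]}

```bash
mkdir -p pics; ls; cat > h.py <<'E'
import numpy as np, cv2
from workcell import status, read_camera, camera_info, order
def cloud(name):
    ci=camera_info(name); im,d=read_camera(name)
    K=np.array(ci['K'],float);D=np.array(ci['D'],float);R=np.array(ci['R']);t=np.array(ci['t'])
    v,u=np.mgrid[0:im.shape[0],0:im.shape[1]]
    n=cv2.undistortPoints(np.stack([u.ravel(),v.ravel()],1).astype(np.float64)[:,None],K,D)[:,0]
    c=np.c_[n,np.ones(len(n))]*d.reshape(-1,1)
    P=((c-t)@R).reshape(*d.shape,3); P[d==0]=np.nan
    return im,d,P
def ray(name,uv,z):
    ci=camera_info(name);K=np.array(ci['K'],float);D=np.array(ci['D'],float);R=np.array(ci['R']);t=np.array(ci['t'])
    n=cv2.undistortPoints(np.array(uv,float).reshape(-1,1,2),K,D)[:,0]
    w=np.c_[n,np.ones(len(n))]@R; o=-R.T@t
    return o+w*((z-o[2])/w[:,2])[:,None]
def save(n,im): cv2.imwrite('pics/'+n+'.png',im[:,:,::-1])
E
python3 - <<'E'
from h import *
s=status.read_state();print(s['time'],s['tool_pos'],s['tcp_rot'],s['wrist_force'])
for n in('top','side'):
    im,d,P=cloud(n);save(n,im);np.savez('/tmp/'+n,im=im,P=P)
    ci=camera_info(n);print(n,(-np.array(ci['R']).T@ci['t']).round(3),(d>0).mean())
a=cv2.imread('pics/top.png');b=cv2.imread('pics/side.png')
cv2.imwrite('pics/both.png',cv2.resize(np.vstack([a,b]),None,fx=.75,fy=.75))
E
```

```text
pics
0.0 [ 0.17388573 -0.65147197  0.22996374] [-3.11272249e+00 -4.08191309e-01  3.02048837e-04] [0.09045711 0.86775792 0.12909633]
top [ 0.434 -0.047  1.062] 0.99590234375
side [0.051 0.835 1.113] 0.996
```

View pics/top.png

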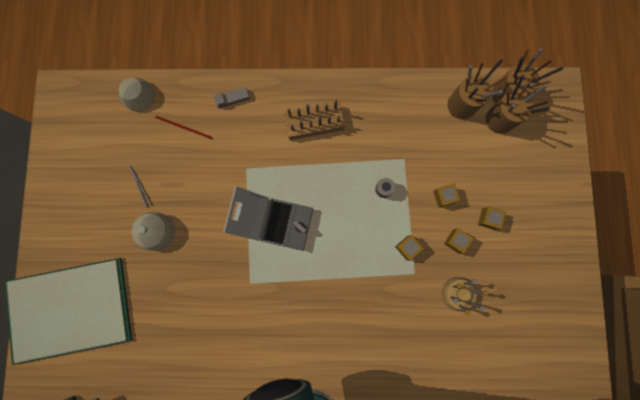

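View pics/side.png

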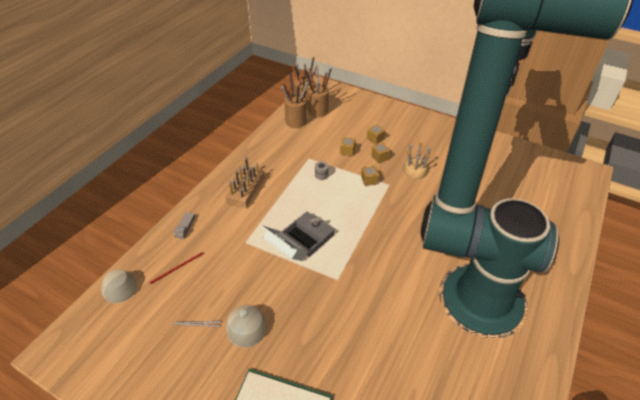

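The top view shows four square tins at (447,195), (493,217), (460,240) and (410,247). The jar is at (386,187), and the case at (270,218) has its cover on the left and the stud at (300,227). I'll measure all of them and check each tin's distance from the base.

```bash
python3 - <<'E'
from h import *
D=np.load('/tmp/top.npz');im=D['im'];P=D['P']
np.set_printoptions(precision=4,suppress=True)
print('bench z',np.nanmedian(P[300:330,200:350,2]))
for n,(u,v) in dict(t1=(447,195),t2=(493,217),t3=(460,240),t4=(410,247),jar=(386,187)).items():
    w=P[v-22:v+22,u-22:u+22]
    top=(abs(w[...,2]-.048)<.006)
    k,l,st,c=cv2.connectedComponentsWithStats(top.astype(np.uint8)); i=l[22,22] or 1+np.argmax(st[1:,4])
    q=w[l==i]; r=cv2.minAreaRect((q[:,:2]*1000).astype(np.float32))
    print(n,q.mean(0),'dist',np.hypot(*q.mean(0)[:2]),r)
# case region
w=P[180:260,215:330]
rgb=im[180:260,215:330]
m=(w[...,2]>.012)
z=w[...,2]
for a,b in((.025,.034),(.034,.056),(.003,.012),(.07,.2)):
    mm=((z>a)&(z<b)).astype(np.uint8); k,l,st,c=cv2.connectedComponentsWithStats(mm)
    for i in range(1,k):
        if st[i,4]>25:
            q=w[l==i]; print(a,b,st[i],q.mean(0),cv2.minAreaRect((q[:,:2]*1000).astype(np.float32)))
crop=im[150:280,210:520]; save('crop1',cv2.resize(crop,(775,325),interpolation=cv2.INTER_CUBIC))
E
```

```text
bench z -0.0004279840425259292
t1 [ 0.5902 -0.3597  0.0479] dist 0.6911817460626223 ((590.9362182617188, -360.6481628417969), (46.28073501586914, 46.77516555786133), 14.615726470947266)
t2 [ 0.5327 -0.4701  0.0478] dist 0.7104425890166159 ((533.3140258789062, -470.38739013671875), (45.22360610961914, 46.974761962890625), 73.37531280517578)
t3 [ 0.4758 -0.3849  0.0477] dist 0.6119344239453107 ((475.71148681640625, -385.73895263671875), (46.53850173950195, 46.19707107543945), 55.33115768432617)
t4 [ 0.4591 -0.261   0.0479] dist 0.5281374693500643 ((459.4969482421875, -261.530517578125), (45.67591857910156, 47.252662658691406), 40.46266174316406)
jar [ 0.61   -0.2047  0.0479] dist 0.6434380047883428 ((610.0010986328125, -204.98513793945312), (45.26849365234375, 43.703773498535156), 88.11150360107422)
0.025 0.034 [ 29  16  14  40 152] [0.5371 0.1371 0.0297] ((538.45556640625, 137.29949951171875), (12.013361930847168, 103.3003158569336), 78.9511489868164)
0.025 0.034 [  39   17   59   54 1268] [0.5165 0.0438 0.0299] ((519.9815063476562, 56.903404235839844), (135.26918029785156, 111.80020141601562), 77.47991180419922)
0.034 0.056 [ 25  14  29  41 192] [0.5465 0.1393 0.0401] ((546.7664794921875, 140.43212890625), (42.2070426940918, 115.1387939453125), 57.16282653808594)
0.034 0.056 [79 40 13 13 61] [0.509  0.0107 0.0498] ((510.2516784667969, 12.524629592895508), (38.290164947509766, 10.418660163879395), 46.607078552246094)
0.003 0.012 [ 49  21  28  43 684] [0.5227 0.0697 0.006 ] ((523.279296875, 69.29283142089844), (50.104366302490234, 102.23108673095703), 77.53047180175781)
0.07 0.2 [  9   6  33  51 713] [0.5418 0.1556 0.0993] ((541.0792236328125, 150.66082763671875), (44.0361442565918, 111.89602661132812), 77.68537139892578)
```

View pics/crop1.png

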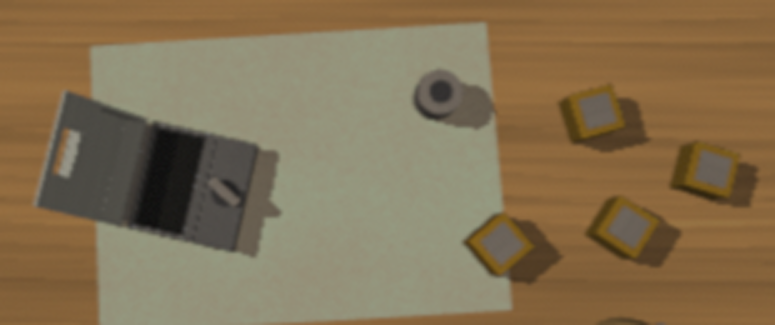

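In the crop, the tin at crop (500,243), top-view (410,247), is 0.528 m from the base. The others are at 0.61, 0.69 and 0.71 m, so this is the one meant. The jar is at (0.610,-0.205). The case's well is at (0.523,0.069) with yaw about -12.5°, and the bar lies at world angle 46.6°, so the stud is at about 1.03 rad. I'll move above the tin now.

Request:
move_arm:
  deltas:
    - [[0,0,0.1],[0.35,0.5,0],-1]
    - [[0,0,0.2],[0.71,0.98,0],-1]
    - [[0,0,0.284],[0.71,0.98,0],-1]

```text
time: 0.48
tool_pos: [0.2471, -0.5505, 0.2305]
tcp_rot: [-2.941, -1.099, -0.002]
wrist_force: [-0.3, -0.5, 0.5]
width: 1.0
```

Request:
move_arm:
  deltas:
    - [[0,0,0],[0.35,0.5,0],-1]
    - [[0,0,0],[0.71,0.98,0],-1]

```text
time: 0.72
tool_pos: [0.3163, -0.4548, 0.2307]
tcp_rot: [-2.947, -1.085, -0.0]
wrist_force: [2.3, 0.1, 0.8]
width: 0.999
```

Request:
move_arm:
  deltas:
    - [[0,0,0],[0.35,0.5,0],-1]
    - [[0,0,0],[0.71,0.98,0],-1]

```text
time: 0.98
tool_pos: [0.3876, -0.3563, 0.2309]
tcp_rot: [-2.947, -1.087, 0.0]
wrist_force: [0.8, -0.7, 0.1]
width: 0.999
```

Request:
move_arm:
  deltas:
    - [[0,0,0],[0.35,0.5,0],-1]
    - [[0,0,0],[0.71,0.98,0],-1]
    - [[0,0,0],[0.71,0.98,0],-1]
    - [[0,0,0],[0.71,0.98,0],-1]

```text
time: 1.48
tool_pos: [0.4577, -0.26, 0.2309]
tcp_rot: [-2.946, -1.089, 0.002]
wrist_force: [0.9, 0.1, -0.9]
width: 1.001
```

```bash
cat >> h.py <<'E'
def tops(name,lo,hi,amin=300,roi=None):
    im,d,P=cloud(name); m=((P[...,2]>lo)&(P[...,2]<hi)).astype(np.uint8)
    k,l,st,c=cv2.connectedComponentsWithStats(m)
    for i in range(1,k):
        if st[i,4]>=amin:
            q=P[l==i]; r=cv2.minAreaRect((q[:,:2]*1000).astype(np.float32)); print(st[i],c[i].round(),q.mean(0).round(4),np.round(r[0],1),np.round(r[1],1),round(r[2],1))
    return im,P
E
python3 - <<'E'
from h import *
im,P=tops('wrist',.042,.054,1500); save('w1',im)
E
```

```text
[ 453  104   66   63 2405] [486. 135.] [ 0.5903 -0.3574  0.0484] [ 590.8 -359.2] [46.7 46.7] 15.8
[ 292  148   49   48 2306] [316. 171.] [ 0.46   -0.2597  0.0484] [ 459.3 -260.5] [45.7 45.8] 40.0
[ 393  212   52   50 1906] [419. 236.] [ 0.4768 -0.383   0.0483] [ 476.1 -384.9] [46.5 46.6] 55.3
[ 485  220   55   55 1796] [512. 247.] [ 0.5327 -0.4681  0.0483] [ 532.4 -470.4] [47.4 46.8] 72.3
```

View pics/w1.png

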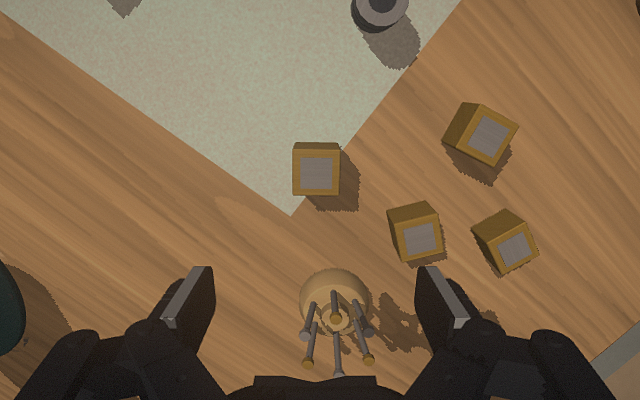

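The wrist view shows the chosen tin at (316,171), centred between the fingers' bearing. It is at (0.4595,-0.2603), and the other tins and the stand are well clear. I'll descend and grip.

Request:
move_arm:
  deltas:
    - [[0,0,-0.006],[0.018,-0.003,-0.5],-1]
    - [[0,0,-0.006],[0.018,-0.003,-1],-1]
  grip_force: 40

```text
time: 1.78
tool_pos: [0.4597, -0.2627, 0.1311]
tcp_rot: [2.952, 1.068, 0.002]
wrist_force: [-0.1, 0.5, -0.7]
width: 0.998
```

Request:
move_arm:
  deltas:
    - [[0,0,0],[0,0,-0.5],-1]
    - [[0,0,0],[0,0,-0.9],-1]
    - [[0,0,0],[0,0,-1],-1]
    - [[0,0,0],[0,0,-1],-1]

```text
time: 2.28
tool_pos: [0.4593, -0.2614, 0.0313]
tcp_rot: [-2.953, -1.071, 0.001]
wrist_force: [0.4, -0.4, -0.1]
width: 0.998
```

Request:
move_arm:
  deltas:
    - [[0,0,0],[0,0,-0.05],-1]
    - [[0,0,0],[0,0,-0.05],-0.2]
    - [[0,0,0],[0,0,-0.05],0.2]
    - [[0,0,0],[0,0,-0.05],1]
    - [[0,0,0],[0,0,-0.05],1]
    - [[0,0,0],[0,0,-0.05],1]
    - [[0,0,0],[0,0,-0.05],1]
    - [[0,0,0],[0,0,-0.05],1]

```text
time: 3.28
tool_pos: [0.4607, -0.2609, 0.0273]
tcp_rot: [2.951, 1.073, 0.002]
wrist_force: [-0.7, 1.0, 6.1]
width: 0.533
```

Request:
move_arm:
  deltas:
    - [[0,0,0],[0,0,0.3],1]
    - [[0,0,0],[0,0,0.8],1]
    - [[0,0,0],[0,0,1],1]

```text
time: 3.65
tool_pos: [0.4612, -0.2612, 0.129]
tcp_rot: [2.949, 1.073, 0.004]
wrist_force: [0.6, 0.4, -0.9]
width: 0.523
```

Request:
move_arm:
  deltas:
    - [[0,0,0.1],[0.1,0.4,0],1]
    - [[0,0,0.2],[0.221,0.81,0],1]

```text
time: 3.9
tool_pos: [0.4818, -0.1789, 0.1264]
tcp_rot: [2.745, 1.527, 0.0]
wrist_force: [-0.7, 0.5, -1.2]
width: 0.532
```

Request:
move_arm:
  deltas:
    - [[0,0,0.1],[0.1,0.4,0],1]
    - [[0,0,0.217],[0.221,0.81,0],1]

```text
time: 4.15
tool_pos: [0.5036, -0.0971, 0.1257]
tcp_rot: [-2.444, -1.973, 0.001]
wrist_force: [1.0, -0.8, -0.7]
width: 0.527
```

Request:
move_arm:
  deltas:
    - [[0,0,0],[0.1,0.4,0],1]
    - [[0,0,0],[0.221,0.81,0],1]

```text
time: 4.4
tool_pos: [0.5257, -0.016, 0.1257]
tcp_rot: [-2.45, -1.966, 0.001]
wrist_force: [0.9, -0.2, -0.9]
width: 0.527
```

Request:
move_arm:
  deltas:
    - [[0,0,0],[0.1,0.4,0],1]
    - [[0,0,0],[0.221,0.81,0],1]
    - [[0,0,0],[0.221,0.81,0],1]
    - [[0,0,0],[0.221,0.81,0],1]

```text
time: 4.9
tool_pos: [0.5475, 0.0634, 0.1256]
tcp_rot: [-2.449, -1.967, 0.003]
wrist_force: [0.5, -0.3, -0.7]
width: 0.529
```

```bash
python3 - <<'E'
from h import *
s=status.read_state();print(s['time'],s['tool_pos'],s['tcp_rot'],s['wrist_force'],s['q'])
im,d,P=cloud('wrist'); save('w2',im);np.savez('/tmp/w2',im=im,P=P)
E
```

```text
4.9 [0.54746811 0.06338968 0.12558038] [-2.44880577 -1.96717919  0.00255946] [ 0.47462317 -0.34272185 -0.70899989] [ 7.04040130e-02  1.23075567e-01  1.97609453e+00 -5.97106533e-04
  1.04404788e+00  2.87974572e-01]
```

View pics/w2.png

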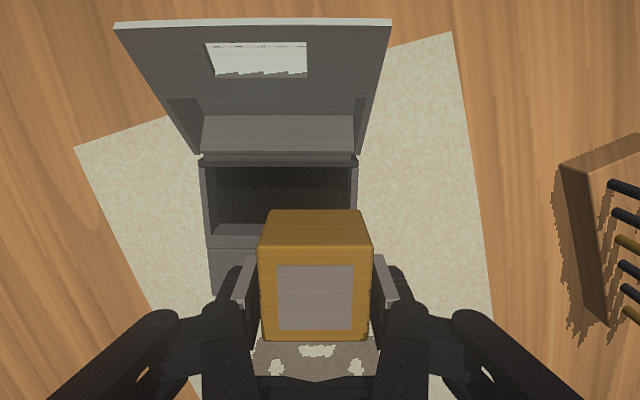

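The wrist view shows the tin held square at (320,270) and the open well at (280,195). Next I'll measure the tin against the well.

```bash
python3 - <<'E'
from h import *
np.set_printoptions(precision=4,suppress=True)
D=np.load('/tmp/w2.npz');P=D['P'];z=P[...,2]
m=(z>.138)&(z<.155); m[:, :240]=0;m[:,390:]=0;m[:200]=0
q=P[m];print('tin',m.sum(),np.nanmedian(q,0),cv2.minAreaRect((q[:,:2]*1000).astype(np.float32)))
# case frame coordinates
y=np.radians(-12.5);R=np.array([[np.cos(y),np.sin(y)],[-np.sin(y),np.cos(y)]])
C=(P[...,:2]-[.5233,.0693])@R.T*1000
for v in (175,185,195,205):
    row=C[v,190:370];zr=z[v,190:370]
    f=(zr<.012)&(zr>0.002); ins=np.where(f)[0]
    ins=ins[(ins>10)&(ins<168)]
    print(v,'floor x',row[ins].min(0),row[ins].max(0), 'rim',[ (r.round(1),round(h*1000,1)) for r,h in zip(row[[12,16,163,166]],zr[[12,16,163,166]])])
for u in (240,300,330):
    print(u,[(v,C[v,u,1].round(1),round(z[v,u]*1000,1)) for v in range(154,172,2)])
m=(z>.001)&(z<.01);m[:160]=0;m[245:]=0;m[:,:204]=0;m[:,354:]=0
q=P[m];print('floor',q.shape,cv2.minAreaRect((q[:,:2]*1000).astype(np.float32)))
E
```

```text
tin 12718 [0.5484 0.0679 0.1467] ((547.512939453125, 62.34857940673828), (47.318214416503906, 62.369998931884766), 77.77230834960938)
175 floor x [-52.2463  13.2699] [50.2989 15.1558] rim [(array([-54.1,  19.6]), np.float64(29.4)), (array([-52.2,  18.8]), np.float64(26.2)), (array([51.8, 19.9]), np.float64(30.6)), (array([54. , 19.7]), np.float64(29.7))]
185 floor x [-51.5255   5.1551] [50.0202  6.4583] rim [(array([-54.8,  12.3]), np.float64(29.4)), (array([-51.9,  12.3]), np.float64(29.5)), (array([52. , 12.7]), np.float64(30.6)), (array([54.2, 12.5]), np.float64(30.0))]
195 floor x [-51.608   -3.0911] [50.0416 -0.9572] rim [(array([-54.9,   5.4]), np.float64(31.1)), (array([-52.5,   5. ]), np.float64(29.7)), (array([52.3,  5.4]), np.float64(30.7)), (array([54.5,  5.2]), np.float64(30.1))]
205 floor x [-51.8105 -11.3191] [50.1341 -8.7681] rim [(array([-55.7,  -2.1]), np.float64(31.0)), (array([-53.3,  -2.6]), np.float64(29.6)), (array([52.6, -2.1]), np.float64(30.6)), (array([54.8, -2.5]), np.float64(29.4))]
240 [(154, np.float64(35.3), np.float64(34.1)), (156, np.float64(34.2), np
[... 505 characters left out ...]
at64(29.8), np.float64(34.2)), (164, np.float64(27.6), np.float64(30.3)), (166, np.float64(26.0), np.float64(29.4)), (168, np.float64(19.2), np.float64(6.2)), (170, np.float64(17.6), np.float64(5.9))]
330 [(154, np.float64(35.1), np.float64(33.1)), (156, np.float64(34.0), np.float64(34.2)), (158, np.float64(32.8), np.float64(35.2)), (160, np.float64(31.2), np.float64(33.9)), (162, np.float64(29.7), np.float64(33.3)), (164, np.float64(27.5), np.float64(29.9)), (166, np.float64(26.2), np.float64(30.4)), (168, np.float64(19.2), np.float64(5.9)), (170, np.float64(17.7), np.float64(6.5))]
floor (6465, 3) ((512.03125, 58.040687561035156), (67.95169067382812, 117.53691864013672), 77.06055450439453)
```

Request:
move_arm:
  deltas:
    - [[0,0,0],[0,0,-0.3],1]
    - [[0,0,0],[0,0,-0.55],1]
    - [[0,0,0],[0,0,-0.65],1]
    - [[0,0,0],[0,0,-0.75],1]
    - [[0,0,0],[0,0,-0.75],1]

```text
time: 5.58
tool_pos: [0.548, 0.0631, 0.051]
tcp_rot: [-2.45, -1.965, 0.001]
wrist_force: [0.3, -0.2, -1.9]
width: 0.53
```

Request:
move_arm:
  deltas:
    - [[0,0,0],[0,0,-0.1],1]
    - [[0,0,0],[0,0,-0.17],1]
    - [[0,0,0],[0,0,-0.17],1]

```text
time: 5.95
tool_pos: [0.5477, 0.0636, 0.0336]
tcp_rot: [-2.45, -1.966, 0.001]
wrist_force: [0.2, -0.5, -1.7]
width: 0.532
```

Request:
move_arm:
  deltas:
    - [[0,0,0],[0,0,0],-0.4]
    - [[0,0,0],[0,0,0],-0.4]
    - [[0,0,0],[0,0,0],-0.4]
    - [[0,0,0],[0,0,0.3],-0.4]
    - [[0,0,0],[0,0,0.9],-0.4]
    - [[0,0,0],[0,0,1],-0.4]

```text
time: 6.7
tool_pos: [0.5521, 0.0638, 0.1397]
tcp_rot: [2.446, 1.963, 0.013]
wrist_force: [0.7, -0.1, 0.3]
width: 0.701
```

Request:
move_arm:
  deltas:
    - [[0,0,0.1],[0.1,-0.3,0.1],-0.6]
    - [[0,0,0.2],[0.207,-0.895,0.3],-1]
    - [[0,0,0.3],[0.207,-0.895,0.3],-1]

```text
time: 7.08
tool_pos: [0.5707, -0.0294, 0.166]
tcp_rot: [1.919, 2.482, 0.002]
wrist_force: [0.5, -0.2, -0.8]
width: 0.999
```

Request:
move_arm:
  deltas:
    - [[0,0,0.1],[0.1,-0.4,0],-1]
    - [[0,0,0.2],[0.207,-0.895,0],-1]
    - [[0,0,0.3],[0.207,-0.895,0],-1]

```text
time: 7.45
tool_pos: [0.5899, -0.1187, 0.1637]
tcp_rot: [1.288, 2.865, -0.001]
wrist_force: [-0.3, 0.3, -0.7]
width: 1.002
```

Request:
move_arm:
  deltas:
    - [[0,0,0.1],[0.1,-0.4,0],-1]
    - [[0,0,0.2],[0.207,-0.895,0],-1]
    - [[0,0,0.3],[0.207,-0.895,0],-1]
    - [[0,0,0.4],[0.207,-0.895,0],-1]
    - [[0,0,0.4],[0.207,-0.895,0],-1]
    - [[0,0,0.4],[0.207,-0.895,0],-1]

```text
time: 8.2
tool_pos: [0.6101, -0.2048, 0.1638]
tcp_rot: [-0.346, -3.122, -0.0]
wrist_force: [-0.7, 0.3, -1.3]
width: 0.999
```

```bash
python3 - <<'E'
from h import *
s=status.read_state();print(s['time'],s['tool_pos'],s['tcp_rot'],s['q'])
tops('wrist',.042,.054,1000)
im,P=tops('top',.044,.062,60); save('top2',cv2.resize(im[140:290,200:450],(750,450),interpolation=cv2.INTER_CUBIC))
E
```

```text
8.2 [ 0.61011937 -0.20476003  0.16383398] [-3.45888858e-01 -3.12188056e+00 -2.47944427e-04] [-3.62496063e-01  2.53815852e-01  1.74417622e+00  9.99371524e-07
  1.14422986e+00 -1.71260283e+00]
[ 611    6   29   68 1447] [627.  41.] [0.5452 0.0424 0.0502] [546.8  44.1] [51.2 22.7] 7.4
[   7   35   68   79 3795] [40. 74.] [ 0.4761 -0.3819  0.0482] [ 475.8 -384.5] [48.3 46.4] 55.8
[ 286  164   60   58 2687] [315. 193.] [ 0.6093 -0.2039  0.0484] [ 610.2 -204.1] [45.2 45.4] 71.7
[  84  173   78   73 3109] [123. 210.] [ 0.5895 -0.3569  0.0483] [ 590.7 -359.4] [46.2 47.8] 15.8
[119  78  25  24 465] [131.  89.] [0.867  0.4557 0.0525] [868.5 457.6] [63.  63.9] 0.7
[491 101  25  28 111] [499. 120.] [ 0.7817 -0.4943  0.0532] [ 787.  -499.4] [78.5 33.4] 35.7
[437 184  19  22 260] [447. 193.] [ 0.5919 -0.3553  0.0483] [ 591.2 -360.4] [45.6 45.8] 17.6
[269 201  22  21 346] [280. 211.] [0.5474 0.0606 0.0529] [547.7  61.3] [46.5 46. ] 78.9
[484 206  22  23 332] [494. 217.] [ 0.5327 -0.4703  0.048 ] [ 533.  -470.6] [44.5 46.9] 71.6
[132 213  35  36 682] [150. 231.] [0.4975 0.3805 0.0545] [499.1 386.3] [87.4 84.2] 3.6
[458 289  13  13  91] [464. 295.] [ 0.3456 -0.3864  0.0457] [ 344.4 -386.9] [28.4 29.6] 0.2
```

View pics/top2.png

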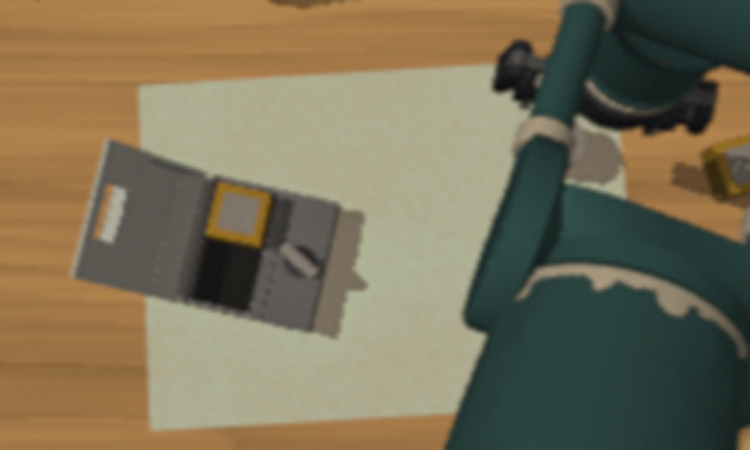

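The top view shows the tin standing in the far half of the well at crop (240,213). Its top is at 53 mm, so it is upright and fully down. The jar is directly below the gripper, so I'll grip it high.

Request:
move_arm:
  deltas:
    - [[0,0,0],[0,0.005,-0.5],-1]
    - [[0,0,0],[0,0.005,-0.9],-1]
    - [[0,0,0],[0,0.005,-1],-1]

```text
time: 8.68
tool_pos: [0.6077, -0.2033, 0.0608]
tcp_rot: [-0.342, -3.117, -0.002]
wrist_force: [-0.0, -0.3, 0.2]
width: 0.995
```

Request:
move_arm:
  deltas:
    - [[0,0,0],[0,0,-0.25],-1]
    - [[0,0,0],[0,0,-0.328],-1]
    - [[0,0,0],[0,0,-0.328],0.2]
    - [[0,0,0],[0,0,-0.328],1]
    - [[0,0,0],[0,0,-0.328],1]
    - [[0,0,0],[0,0,-0.328],1]
    - [[0,0,0],[0,0,-0.328],1]
    - [[0,0,0],[0,0,-0.328],1]

```text
time: 9.68
tool_pos: [0.6119, -0.205, 0.0335]
tcp_rot: [0.342, 3.12, -0.001]
wrist_force: [-0.3, 1.6, 5.3]
width: 0.514
```

Request:
move_arm:
  deltas:
    - [[0,0,0],[0,0,0.3],1]
    - [[0,0,0],[0,0,0.8],1]
    - [[0,0,0],[0,0,1],1]
    - [[0,0,0],[0,0,1],1]

```text
time: 10.18
tool_pos: [0.6116, -0.205, 0.1333]
tcp_rot: [0.342, 3.119, -0.002]
wrist_force: [-0.8, -0.1, -1.0]
width: 0.513
```

Request:
move_arm:
  deltas:
    - [[0,0,0],[-0.2,0.45,0],1]
    - [[0,0,0],[-0.373,0.927,0],1]

```text
time: 10.42
tool_pos: [0.5706, -0.1109, 0.1284]
tcp_rot: [-0.345, -3.118, -0.001]
wrist_force: [0.1, 0.7, -0.6]
width: 0.519
```

Request:
move_arm:
  deltas:
    - [[0,0,0],[-0.2,0.45,0],1]
    - [[0,0,0],[-0.373,0.927,0],1]

```text
time: 10.68
tool_pos: [0.5329, -0.0177, 0.1285]
tcp_rot: [-0.343, -3.118, 0.0]
wrist_force: [0.3, 0.8, -1.3]
width: 0.515
```

Request:
move_arm:
  deltas:
    - [[0,0,0],[-0.2,0.45,0],1]
    - [[0,0,0],[-0.373,0.927,0],1]
    - [[0,0,0],[-0.373,0.927,0],1]
    - [[0,0,0],[-0.373,0.927,0],1]

```text
time: 11.18
tool_pos: [0.4973, 0.0735, 0.1297]
tcp_rot: [-0.34, -3.12, 0.002]
wrist_force: [-0.3, -1.2, -1.1]
width: 0.517
```

```bash
python3 - <<'E'
from h import *
s=status.read_state();print(s['time'],s['tool_pos'],s['tcp_rot'],s['q'])
for r in range(3):
    im,P=tops('wrist',.14,.158,1000)
save('w3',im);np.savez('/tmp/w3',im=im,P=P)
y=np.radians(-12.5);R=np.array([[np.cos(y),np.sin(y)],[-np.sin(y),np.cos(y)]])
print('tcp case',R@(np.array(s['tool_pos'])[:2]-[.5233,.0693])*1000)
E
```

```text
11.175 [0.49731574 0.0734651  0.12972311] [-3.40209406e-01 -3.12049024e+00  1.68068416e-03] [ 9.74669088e-02  2.83448929e-02  2.06985346e+00 -5.93779136e-04
  1.04616944e+00 -1.25584042e+00]
[  221   229   188   100 10316] [315. 279.] [0.4935 0.0745 0.1456] [494.5  76.3] [47.3 59.8] 20.8
[  222   228   187    99 10308] [315. 278.] [0.494  0.0741 0.1459] [494.1  72. ] [59.7 47.6] 43.7
[  222   227   187   100 10328] [315. 278.] [0.4942 0.0738 0.1462] [495.4  75.5] [47.3 60.2] 20.3
tcp case [-26.26982533  -1.55764987]
```

View pics/w3.png

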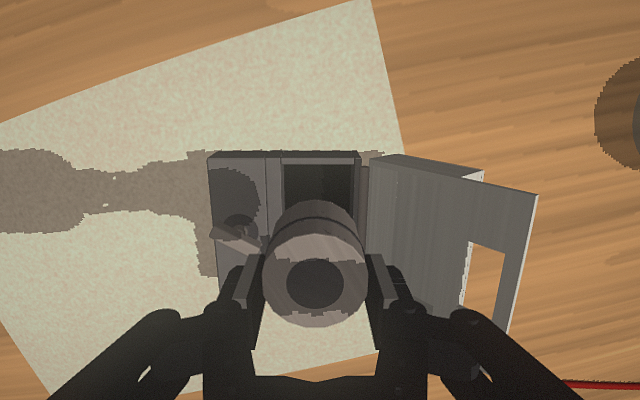

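The wrist view, looking towards the case's -x end, shows the jar held at (315,280) above the free half of the well at (318,185). The stud is at the left (235,235) and the cover at the right.

```bash
python3 - <<'E'
from h import *
np.set_printoptions(precision=4,suppress=True)
D=np.load('/tmp/w3.npz');P=D['P'];im=D['im']
zt=np.nanmedian(P[270:295,295:335,2]);print('top z',zt)
g=cv2.cvtColor(im,cv2.COLOR_RGB2GRAY); m=((g<70)).astype(np.uint8);m[:240]=0;m[325:]=0;m[:,270:][:,90:]=0;m[:,:270]=0
k,l,st,c=cv2.connectedComponentsWithStats(m);i=l[284,315];print(st[i],c[i])
y=np.radians(-12.5);R=np.array([[np.cos(y),np.sin(y)],[-np.sin(y),np.cos(y)]]);o=[.5233,.0693]
p=ray('wrist',[c[i]],zt)[0];print(p,R@(p[:2]-o)*1000)
C=(P[...,:2]-o)@R.T*1000
for v in (165,180,190):
  zz=P[v,:,2]; f=[u for u in range(265,362) if .001<zz[u]<.012]; print(v,min(f),max(f),C[v,min(f)],C[v,max(f)])
print([(v,C[v,320].round(1),round(P[v,320,2]*1000,1)) for v in range(148,172,2)])
print([(u,C[180,u].round(1),round(P[180,u,2]*1000,1)) for u in range(345,385,4)])
E
```

```text
top z 0.1459018501728306
[ 286  258   58   51 2299] [314.5633 283.1583]
[0.4969 0.0731 0.1459] [-26.6259  -2.0039]
165 283 351 [-46.4804 -26.3449] [-46.6763  25.7665]
180 283 350 [-35.2784 -26.4231] [-34.0614  25.64  ]
190 284 350 [-25.6032 -26.3794] [-26.5319  25.6634]
[(148, array([-58.2,   2.1]), np.float64(0.4)), (150, array([-56.7,   2.1]), np.float64(0.5)), (152, array([-56.8,   2. ]), np.float64(9.6)), (154, array([-56.8,   1.9]), np.float64(17.5)), (156, array([-56.6,   1.8]), np.float64(24.2)), (158, array([-56.3,   1.7]), np.float64(30.3)), (160, array([-54.9,   1.7]), np.float64(30.2)), (162, array([-53.5,   1.7]), np.float64(30.2)), (164, array([-52.2,   1.7]), np.float64(31.0)), (166, array([-45.2,   2.1]), np.float64(6.2)), (168, array([-43.4,   2.1]), np.float64(5.3)), (170, array([-41.9,   2.1]), np.float64(5.7))]
[(345, array([-34.5,  21.6]), np.float64(8.1)), (349, array([-34.1,  24.8]), np.float64(6.6)), (353, array([-39.5,  25.7]), np.float64(26.8)), (357, array([-40.1,  28.3]), np.float64(29.0)), (361, array([-41.6,  30.5]), np.float64(34.4)), (365, array([-41.9,  33.1]), np.float64(35.7)), (369, array([-41. ,  36.4]), np.float64(32.4)), (373, array([-41.4,  39.1]), np.float64(33.6)), (377, array([-40.4,  42.6]), np.float64(30.0)), (381, array([-40. ,  45.8]), np.float64(28.3))]
```

Request:
move_arm:
  deltas:
    - [[0,0,0],[0.02,0,-0.3],1]
    - [[0,0,0],[0.02,0,-0.55],1]
    - [[0,0,0],[0.02,0,-0.65],1]
    - [[0,0,0],[0.02,0,-0.75],1]
    - [[0,0,0],[0.02,0,-0.75],1]

```text
time: 11.95
tool_pos: [0.5004, 0.0733, 0.0562]
tcp_rot: [-0.343, -3.122, 0.0]
wrist_force: [0.6, 0.8, -1.1]
width: 0.516
```

Request:
move_arm:
  deltas:
    - [[0,0,0],[0,0,-0.1],1]
    - [[0,0,0],[0,0,-0.17],1]
    - [[0,0,0],[0,0,-0.17],1]

```text
time: 12.32
tool_pos: [0.5001, 0.0737, 0.0391]
tcp_rot: [-0.342, -3.122, 0.0]
wrist_force: [-1.1, 0.2, -1.5]
width: 0.515
```

Request:
move_arm:
  deltas:
    - [[0,0,0],[0,0,0],-0.3]
    - [[0,0,0],[0,0,0],-0.3]
    - [[0,0,0],[0,0,0],-0.3]
    - [[0,0,0],[0,0,0.15],-0.3]
    - [[0,0,0],[0,0,0.5],-0.3]
    - [[0,0,0],[0,0,1],-0.3]
    - [[0,0,0],[0,0,1],-0.3]

```text
time: 13.2
tool_pos: [0.5048, 0.0741, 0.1458]
tcp_rot: [0.341, 3.112, 0.004]
wrist_force: [0.8, -0.2, -0.3]
width: 0.647
```

Request:
move_arm:
  deltas:
    - [[0,0,0.1],[0.05,-0.3,0.2],-0.3]
    - [[0,0,0.2],[0.107,-0.61,0.3],-0.3]
    - [[0,0,0.3],[0.107,-0.61,0.3],-0.3]
    - [[0,0,0.4],[0.107,-0.61,0.3],-0.3]
    - [[0,0,0.5],[0.107,-0.61,0.3],-0.3]
    - [[0,0,0.6],[0.107,-0.61,0.3],-0.3]
    - [[0,0,0.658],[0.107,-0.61,0.3],-0.3]
    - [[0,0,0.658],[0.107,-0.61,0.3],-0.3]

```text
time: 14.2
tool_pos: [0.5108, 0.0126, 0.1693]
tcp_rot: [1.244, -2.884, -0.0]
wrist_force: [0.0, 0.4, -0.3]
width: 0.649
```

```bash
python3 - <<'E'
from h import *
s=status.read_state();print(s['time'],s['tool_pos'],s['tcp_rot'],s['q'])
im,P=tops('wrist',.0485,.0575,300); save('w4',im)
print()
im,P=tops('wrist',.040,.0575,300)
print('top');im,P=tops('top',.044,.062,40); 
E
```

```text
14.2 [0.51078732 0.01263559 0.16934436] [ 1.24378851e+00 -2.88438161e+00 -3.37716477e-04] [-2.40202230e-02  1.77972787e-03  2.01747907e+00 -2.14196736e-08
  1.12284843e+00 -2.40906250e+00]
[309 169  14  45 575] [316. 191.] [0.5093 0.0119 0.0512] [509.5  12.2] [35.9 10. ] 48.3
[ 350  209   57   53 2289] [378. 235.] [0.4979 0.0722 0.0533] [498.4  73.1] [43.3 45.5] 66.9
[ 287  229   74   67 2791] [323. 263.] [0.5464 0.0606 0.0534] [547.7  62. ] [46.2 46.4] 78.1
[322 316  67  43 725] [360. 341.] [0.5766 0.1419 0.053 ] [581.4 135.7] [32.7 61.2] 32.8

[309 167  15  47 613] [316. 190.] [0.5089 0.0114 0.0507] [509.5  12.4] [36.  11.2] 46.4
[ 349  205   58   57 2489] [377. 233.] [0.4974 0.071  0.0526] [498.3  72.8] [43.8 45.5] 64.9
[ 287  225   74   71 3057] [323. 261.] [0.5456 0.0594 0.0526] [547.6  61.9] [45.9 46.6] 77.8
[426 250  30  64 583] [440. 290.] [0.4929 0.1532 0.0479] [492.5 143.6] [55.6 17.8] 71.7
[ 318  306   71   53 1374] [358. 335.] [0.5759 0.1385 0.0488] [569.4 125.9] [58.5 41.7] 83.1
top
[119  78  25  24 466] [131.  89.] [0.8669 0.4558 0.0525] [868.3 457. ] [63.2 65. ] 0.5
[452  90  28  24 106] [461. 106.] [ 0.8175 -0.4     0.0525] [ 822.7 -405.8] [78.1 33.1] 50.1
[491 101  25  28 107] [498. 119.] [ 0.7825 -0.4931  0.0531] [ 786.3 -498.1] [77.7 34.6] 36.0
[437 184  24  22 333] [448. 194.] [ 0.5906 -0.3597  0.0481] [ 591.1 -360.6] [46.  45.9] 16.6
[484 206  22  23 329] [494. 217.] [ 0.533  -0.4701  0.048 ] [ 533.2 -470.5] [43.5 46.2] 71.7
[132 213  35  36 696] [150. 231.] [0.4979 0.3801 0.0545] [499.  386.4] [84.7 87.3] 89.9
[449 228  25  26 350] [461. 240.] [ 0.4757 -0.3854  0.048 ] [ 476.1 -385.6] [46.7 46.8] 55.4
[458 289  13  13  72] [464. 294.] [ 0.3462 -0.3875  0.0458] [ 344.6 -386.9] [29.9 28.7] 90.0
```

View pics/w4.png

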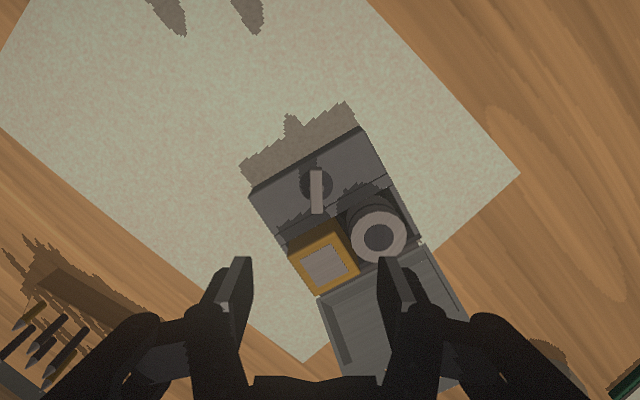

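The wrist view shows the tin at (323,262) and the jar at (378,235), side by side in the well with their tops at 53 mm. The stud bar at (316,191) lies vertically in the picture, square to the jaws. I'll grip the bar and turn it about -59°.

Request:
move_arm:
  deltas:
    - [[0,0,0],[-0.007,0,-0.3],0.06]
    - [[0,0,0],[-0.007,0,-0.6],0.06]
    - [[0,0,0],[-0.007,0,-0.8],0.06]
    - [[0,0,0],[-0.007,0,-0.8],0.06]
    - [[0,0,0],[-0.007,0,-0.8],0.06]
  grip_force: 25

```text
time: 14.98
tool_pos: [0.5111, 0.0126, 0.0903]
tcp_rot: [-1.244, 2.884, -0.001]
wrist_force: [-0.3, 0.1, 0.2]
width: 0.471
```

Request:
move_arm:
  deltas:
    - [[0,0,0],[0,0,-0.3],0.06]
    - [[0,0,0],[0,0,-0.48],0.06]
    - [[0,0,0],[0,0,-0.48],0.06]
    - [[0,0,0],[0,0,-0.48],1]
    - [[0,0,0],[0,0,-0.48],1]
    - [[0,0,0],[0,0,-0.48],1]
    - [[0,0,0],[0,0,-0.48],1]
    - [[0,0,0],[0,0,-0.48],1]

```text
time: 15.98
tool_pos: [0.5105, 0.0136, 0.0426]
tcp_rot: [-1.244, 2.884, 0.002]
wrist_force: [-3.1, 4.4, 3.4]
width: 0.105
```

Request:
move_arm:
  deltas:
    - [[0,0,-0.1],[0,0,0],1]
    - [[0,0,-0.2],[0,0,0],1]
    - [[0,0,-0.3],[0,0,0],1]
    - [[0,0,-0.4],[0,0,0],1]
    - [[0,0,-0.5],[0,0,0],1]
    - [[0,0,-0.6],[0,0,0],1]
    - [[0,0,-0.658],[0,0,0],1]
    - [[0,0,-0.658],[0,0,0],1]
    - [[0,0,-0.658],[0,0,0],1]

```text
time: 17.1
tool_pos: [0.511, 0.0121, 0.0426]
tcp_rot: [0.339, 3.122, -0.001]
wrist_force: [-2.6, -2.0, 5.8]
width: 0.104
```

Request:
move_arm:
  deltas:
    - [[0,0,0],[0,0,0],0.4]
    - [[0,0,0],[0,0,0],0.4]
    - [[0,0,0],[0,0,0],0.4]
    - [[0,0,0],[0,0,0.4],0.4]
    - [[0,0,0],[0,0,0.8],0.4]
    - [[0,0,0],[0,0,1],0.4]
    - [[0,0,0],[0,0,1],0.4]

```text
time: 17.98
tool_pos: [0.5122, 0.0127, 0.1435]
tcp_rot: [0.341, 3.118, 0.001]
wrist_force: [-0.5, 0.1, -0.4]
width: 0.298
```

```bash
python3 - <<'E'
from h import *
s=status.read_state();print(s['time'],s['tool_pos'],s['tcp_rot'],s['q'])
im,P=tops('wrist',.0465,.0575,300); save('w5',im);np.savez('/tmp/w5',im=im,P=P)
E
```

```text
17.975 [0.51218977 0.01265032 0.14346147] [3.41303161e-01 3.11842597e+00 7.32125579e-04] [-2.39793688e-02  2.69799703e-02  2.04336594e+00  9.03064896e-05
  1.06667868e+00 -1.37679242e+00]
[ 364  132   68   67 3507] [398. 165.] [0.4976 0.0738 0.0533] [498.7  74.1] [45.2 45.4] 42.4
[ 446  132   92  141 2764] [510. 208.] [0.5473 0.15   0.0515] [549.7 149. ] [ 43.3 113.7] 56.9
[306 173  15  51 702] [313. 198.] [0.5087 0.0127 0.0511] [509.6  12.4] [ 9.8 36.5] 77.8
[ 359  202   67   61 3750] [391. 232.] [0.5453 0.0621 0.0534] [547.6  62.3] [46.2 46.4] 77.5
```

View pics/w5.png

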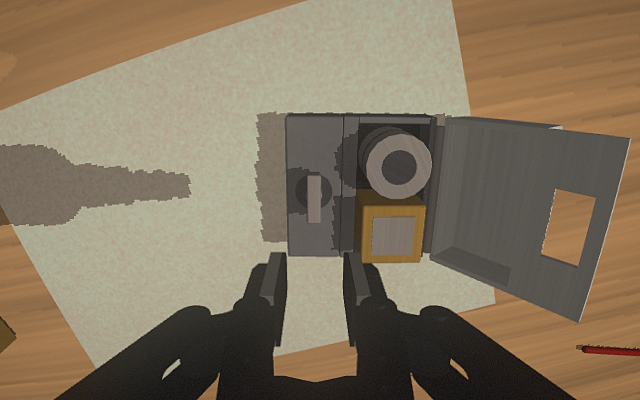

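In the wrist view the bar at (313,198) measures 77.8° against the case's 77.5°, so it is aligned. The tin and jar stand upright at 53 mm and the cover is still open. Next I'll go behind the cover with the fingers shut and the jaws along the case's x.

Request:
move_arm:
  deltas:
    - [[0,0,-0.1],[0,0,0.4],1]
    - [[0,0,-0.2],[0,0,0.7],1]
    - [[0,0,-0.3],[0,0,0.7],1]
    - [[0,0,-0.4],[0,0,0.7],1]
    - [[0,0,-0.5],[0,0,0.7],1]
    - [[0,0,-0.6],[0,0.2,0.7],1]
    - [[0,0,-0.7],[0,0.4,0.7],1]
    - [[0,0,-0.8],[0,0.6,0.7],1]
    - [[0,0,-0.9],[0,0.8,0.7],1]
    - [[0,0,-1],[0,0.96,0.7],1]
    - [[0,0,-1],[0,0.96,0.7],1]

```text
time: 19.4
tool_pos: [0.5093, 0.1092, 0.2094]
tcp_rot: [-2.445, -1.969, 0.005]
wrist_force: [0.5, -0.0, 0.2]
width: -0.0
```

Request:
move_arm:
  deltas:
    - [[0,0,0],[0,0.5,0],1]
    - [[0,0,0],[0,0.96,0],1]
    - [[0,0,0],[0,0.96,0],1]
    - [[0,0,0],[0,0.96,-0.3],1]
    - [[0,0,0],[0,0.96,-0.6],1]
    - [[0,0,0],[0,0.96,-0.8],1]
    - [[0,0,0],[0,0.96,-0.95],1]
    - [[0,0,0],[0,0.96,-0.95],1]
    - [[0,0,0],[0,0.96,-0.95],1]

```text
time: 20.52
tool_pos: [0.5111, 0.2044, 0.1172]
tcp_rot: [2.45, 1.966, 0.002]
wrist_force: [0.8, -0.8, -1.1]
width: -0.002
```

Request:
move_arm:
  deltas:
    - [[0,0,0],[0,0,-0.12],1]
    - [[0,0,0],[-0.026,-0.117,-0.07],1]
    - [[0,0,0],[-0.052,-0.234,-0.02],1]
    - [[0,0,0],[-0.076,-0.342,0.03],1]
    - [[0,0,0],[-0.106,-0.478,0.08],1]
    - [[0,0,0],[-0.136,-0.615,0.125],1]
    - [[0,0,0],[-0.158,-0.712,0.15],1]
    - [[0,0,0],[-0.177,-0.8,0.17],1]
    - [[0,0,0],[-0.177,-0.8,0.17],1]

```text
time: 21.65
tool_pos: [0.492, 0.1238, 0.133]
tcp_rot: [-2.451, -1.964, 0.002]
wrist_force: [0.3, 2.2, 0.6]
width: -0.001
```

```bash
cat > lid.py <<'E'
from h import *
s=status.read_state();print(s['time'],s['tool_pos'],s['wrist_force'])
y=np.radians(-12.5);R=np.array([[np.cos(y),np.sin(y)],[-np.sin(y),np.cos(y)]]);o=[.5233,.0693]
print('tcp case',R@(np.array(s['tool_pos'])[:2]-o)*1000,s['tool_pos'][2]*1000)
for n in ('side','top'):
    im,d,P=cloud(n);C=(P[...,:2]-o)@R.T*1000;z=P[...,2]*1000
    m=(abs(C[...,0]-40)<12)&(abs(C[...,1])<125)&(z>27)&(z<160)
    q=np.c_[C[m][:,1],z[m]];q=q[np.argsort(np.hypot(q[:,0]-33,q[:,1]-31))]
    print(n,len(q)); print(q[::max(1,len(q)//14)].round(0).tolist())
E
python3 lid.py
```

```text
21.65 [0.49204112 0.12377843 0.1330253 ] [0.28837591 2.18510877 0.64299105]
tcp case [-42.3092143   46.42141637] 133.0252991172517
side 246
[[62.0, 38.0], [63.0, 51.0], [63.0, 64.0], [64.0, 71.0], [62.0, 84.0], [49.0, 100.0], [32.0, 103.0], [47.0, 104.0], [47.0, 105.0], [53.0, 105.0], [60.0, 105.0], [33.0, 118.0], [34.0, 128.0], [-75.0, 30.0], [34.0, 145.0]]
top 566
[[33.0, 31.0], [27.0, 28.0], [18.0, 52.0], [11.0, 56.0], [-4.0, 55.0], [-17.0, 52.0], [-25.0, 52.0], [47.0, 99.0], [50.0, 101.0], [51.0, 104.0], [-46.0, 32.0], [31.0, 119.0], [-64.0, 27.0], [-74.0, 33.0], [-80.0, 29.0]]
```

The cover is upright at about 90° and resting on the finger with 2 N. I'll carry on over.

Request:
move_arm:
  deltas:
    - [[0,0,0],[-0.02,-0.137,0],1]
    - [[0,0,0],[-0.043,-0.264,-0.01],1]
    - [[0,0,0],[-0.072,-0.39,-0.05],1]
    - [[0,0,0],[-0.099,-0.512,-0.1],1]
    - [[0,0,0],[-0.123,-0.625,-0.17],1]
    - [[0,0,0],[-0.147,-0.729,-0.255],1]
    - [[0,0,0],[-0.167,-0.82,-0.355],1]
    - [[0,0,0],[-0.184,-0.898,-0.465],1]
    - [[0,0,0],[-0.184,-0.898,-0.465],1]

```text
time: 22.88
tool_pos: [0.474, 0.0339, 0.086]
tcp_rot: [2.451, 1.966, -0.002]
wrist_force: [-1.0, -0.1, 3.4]
width: -0.001
```

```bash
python3 lid.py
```

```text
22.875 [0.47395656 0.03391481 0.08603443] [-1.03505862 -0.0904484   3.38825519]
tcp case [-40.51504746 -45.22629623] 86.03442518003129
side 302
[[32.0, 31.0], [45.0, 64.0], [30.0, 70.0], [27.0, 73.0], [25.0, 79.0], [15.0, 83.0], [6.0, 85.0], [1.0, 92.0], [-31.0, 72.0], [-33.0, 75.0], [-39.0, 79.0], [-50.0, 79.0], [-54.0, 85.0], [-59.0, 88.0], [-61.0, 95.0]]
top 198
[[46.0, 58.0], [40.0, 65.0], [35.0, 67.0], [36.0, 70.0], [25.0, 73.0], [25.0, 76.0], [18.0, 79.0], [12.0, 81.0], [8.0, 87.0], [0.0, 89.0], [-19.0, 81.0], [-30.0, 71.0], [-9.0, 95.0], [-36.0, 76.0], [-79.0, 31.0]]
```

Request:
move_arm:
  deltas:
    - [[0,0,0],[-0.013,-0.06,-0.12],1]
    - [[0,0,0],[-0.025,-0.112,-0.24],1]
    - [[0,0,0],[-0.03,-0.135,-0.33],1]
    - [[0,0,0],[-0.033,-0.146,-0.4],1]
    - [[0,0,0],[-0.035,-0.15,-0.46],1]
    - [[0,0,0],[-0.035,-0.15,-0.5],1]
    - [[0,0,0],[-0.035,-0.15,-0.515],1]
    - [[0,0,0],[-0.035,-0.15,-0.515],1]

```text
time: 23.98
tool_pos: [0.4706, 0.0198, 0.0354]
tcp_rot: [-2.45, -1.966, 0.001]
wrist_force: [1.2, -2.6, 4.8]
width: 0.001
```

Request:
move_arm:
  deltas:
    - [[0,0,0],[0,0,-0.015],1]
    - [[0,0,0],[0,0,-0.02],1]
    - [[0,0,0],[0,0,-0.02],1]
    - [[0,0,0],[0,0,-0.02],1]

```text
time: 24.48
tool_pos: [0.4707, 0.0197, 0.0348]
tcp_rot: [-2.45, -1.966, 0.001]
wrist_force: [-3.6, -2.5, 15.0]
width: -0.002
```

```bash
python3 lid.py; python3 - <<'E'
from h import *
im,P=tops('wrist',.058,.072,1500); save('w6',im)
y=np.radians(-12.5);R=np.array([[np.cos(y),np.sin(y)],[-np.sin(y),np.cos(y)]])
C=(P[...,:2]-[.5233,.0693])@R.T*1000;z=P[...,2]*1000
for a in((-34,-26),(-10,0),(20,30)):
    m=(abs(C[...,0]-20)<25)&(C[...,1]>a[0])&(C[...,1]<a[1])&(z>40);print(a,np.nanmedian(z[m]))
m=(abs(C[...,0]-40)<10)&(C[...,1]>-74)&(C[...,1]<-45);print('far tab',m.sum(),np.nanmedian(z[m]))
E
```

```text
24.475 [0.47067837 0.01973343 0.0348154 ] [-3.64505531 -2.51465138 14.9552705 ]
tcp case [-40.64611757 -59.78105313] 34.81540154605405
side 247
[[31.0, 30.0], [27.0, 37.0], [26.0, 49.0], [29.0, 62.0], [18.0, 65.0], [11.0, 66.0], [13.0, 71.0], [1.0, 68.0], [-4.0, 71.0], [-15.0, 69.0], [-23.0, 68.0], [-32.0, 67.0], [-59.0, 39.0], [-69.0, 38.0], [-78.0, 37.0]]
top 332
[[25.0, 61.0], [22.0, 64.0], [18.0, 65.0], [11.0, 66.0], [6.0, 65.0], [-4.0, 61.0], [-9.0, 63.0], [-13.0, 64.0], [-19.0, 63.0], [-23.0, 66.0], [-39.0, 38.0], [-33.0, 66.0], [-45.0, 36.0], [-54.0, 35.0], [-68.0, 34.0]]
[  261    51   351   205 65960] [427. 151.] [0.52   0.0695 0.0653] [522.   66.1] [ 68.4 113.1] 77.3
(-34, -26) 65.28601585725279
(-10, 0) 65.29172838606144
(20, 30) 65.33141135531463
far tab 1661 35.28610431625546
```

View pics/w6.png

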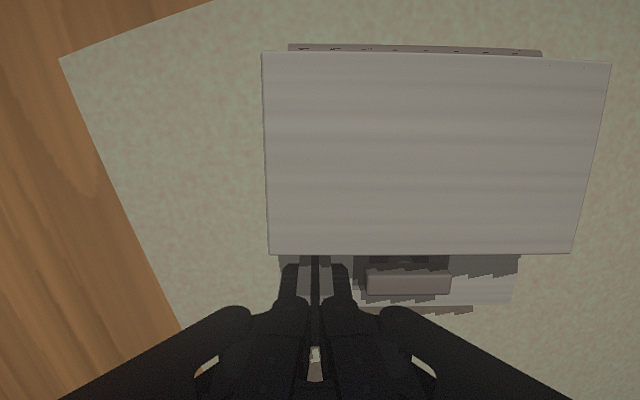

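The panel is level at 65.3 mm from front to hinge, and the flange is at 35 mm. The bar shows through the slot at (408,283), and the push rose stiffly from 5 to 15 N, so the cover is seated. I'll hand in while holding it.

```bash
python3 -c "
from workcell import status,order
s=status.read_state();print(s['time'],s['tool_pos'],s['wrist_force']);print(order.finish_job())"
```

```text
24.625 [0.47067723 0.01973597 0.03480287] [-3.59283081 -2.46684762 15.0874472 ]
the job is handed in; nothing more can be done
None
```

I packed the tin and the jar in the case, lined up the stud and shut the cover. I handed the job in at about 24.6 s with the fingers still pressing the cover shut; no verdict was given.

- **Packing:** The tin I took was the nearest to the base, at 0.528 m. The tin and the jar went upright, side by side, into the well. Both tops measured about 53 mm above the bench, as they should when standing on the floor of the well.
- **Stud:** I turned it about 59° with the cover still open. The bar then measured 77.8° against the case's 77.5°.
- **Cover:** I swung it over by the tab at x = -40 mm. Its top is level at 65.3 mm (65 mm expected), the flange is at about 35 mm, and the bar shows through the slot.
- **Hold:** The last push was about 15 N down on the flange, where 4 to 5 N keeps it shut.

No check failed. The only small disagreement was the grip reading on the jar, about 44 mm for a 46 mm jar. Camera and calibration differences stayed within about 1 to 2 mm.

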